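# Set out the service kit on the ruled mat

## Task

Set out the kit on the ruled mat, without moving the roll of tape and the clock that already stand in its front row: lay the beech block in the middle of the free front square between tape and clock, squared up with its long side running along the row, and lay the black lock ring flat and centred on top of it. Stand the white paste tub upright in the middle of the square directly behind the tape roll (the side away from the robot), and the slim refill bottle upright in the middle of the square directly behind the clock. Leave the screwdriver, pen and pliers where they lie.

Things in the scene. Friction and masses are not known exactly. Their poses are not given: they have to be found in the camera images.
- service_mat: Flat grey rubber mat fixed to the bench, 213 (its x, away from the robot) x 318 (its y, to the left) x 3 mm thick, ruled with thin pale lines into two rows of three squares of 98 mm. Origin: centre of its underside; it may be turned by up to 0.14 rad. In its frame the front row of squares has its centres at x = -49 mm, the rear row at x = +49 mm; the columns have their centres at y = +98 (left), 0 and -98 mm (right). Things on it stand at z = 3 mm.
- tape_roll: Roll of black tape lying flat, 58 mm in diameter, 19 mm high, loose. Stands in the left or the right square of the mat's front row (the clock in the other). Origin: centre of its underside.
- bench_clock: Black digital bench clock, 29 (x) x 84 (y) x 58 mm high, loose, facing the robot. Stands in the left or the right square of the mat's front row (the tape roll in the other). Origin: centre of its underside.
- beech_block_mid (a point): Centre of the beech wood block, a loose box 81 (its x) x 50 (its y) x 45 mm high, with a round dark hole in one end; grasp it across the 50 mm. It lies on its 81 x 50 face on the bench; point 22.5 mm above its underside. Its top is flat, to carry the ring.
- lock_ring_mid (a point): Centre of the black lock ring lying flat, a loose ring of 50 mm outside and about 22 mm inside diameter, 11 mm high; grasp it across the outside or by the rim. Point 5.5 mm above its underside.
- paste_tub_mid (a point): Centre of the white round paste tub standing upright, loose, 55 mm in diameter, with a 58 mm lid on the top 17 mm, 95 mm high. Point 47.5 mm above its underside. Beware, left of the work: the tool chest, its open drawer reaching forward to x = 0.50 for y above 0.15 m, and the lamp shade above the bench near x = 0.62, y = 0.05 m; pass in front of them.
- refill_bottle_mid (a point): Centre of the slim black refill bottle with a pointed tip, standing upright, loose, 27 mm in diameter up to 88 mm, narrower above, 114 mm high. Point 57 mm above its underside.
- screwdriver: Bystander: short screwdriver with red and yellow handle, 120 x 24 x 24 mm, loose, lying along the front edge of the bench. Origin: middle, at the underside.
- pen: Bystander: black pen, 115 x 9 x 9 mm, loose, lying along the front edge of the bench in front of the mat. Origin: middle, at the underside.
- pliers: Bystander: red and blue pliers, 173 x 52 x 15 mm, loose, lying behind the mat. Origin: middle, at the underside.

How it is judged:
By the outcome, as a careful person would: the job done as asked, in the order asked, and still so for the second after the job is handed in, with the robot touching nothing.
It also fails if it takes over 125 s, if anything falls off the work surface, if the arm or the gripper's body presses on something with over 40 N, if the wrist force passes 120 N, or if a joint passes its speed limit or range.

## Robot

A 6-joint arm with a two-finger parallel gripper is mounted at the origin on a cart in front of the work surface, level with it; the furniture and walls round the work are solid. World frame = base frame: x ahead of the robot, y to its left, z up, the work surface at z = 0. Lengths are in m, angles in rad, forces in N, time in s.
With the tool pointing down it reaches from about 0.35 to 0.925 m from the base axis. Payload 6.4 kg.
Tool frame: the origin (TCP) lies midway between the tips of the shut fingers; the grasp point (between the pads) lies 19 mm behind it (tcp_to_grasp is the distance from the TCP to the grasp point, in m); z points along the fingers, y is the line along which they close (so a half turn about z gives the same grasp; the last joint's range is limited). The gripper opens to 94 mm and grips with 3 to 60 N. Pads are 16 mm wide; open, the fingers measure 119 mm over their backs; the gripper's body (75 mm by 177 mm) begins 78 mm behind the grasp point.
Start: joints at [-1.423, 0.245, 1.558, -0, 1.339, -0.174], TCP at [0.206, -0.617, 0.168] pointing down, gripper open.
Joint ranges: [-3.13, 3.13], [-1.02, 2.26], [0.13, 2.54], [-0.95, 4.09], [0.21, 2.88], [-2.74, 2.74]. Speed limits (rad/s): [2.57, 2.57, 3.14, 3.14, 3.14, 3.14].

## Interface

Orientations are given as [roll, pitch, yaw] about the fixed x, y, z axes, in that order (R = Rz(yaw) Ry(pitch) Rx(roll)).
In Python, from cell import read_state, capture, calibration, job_done, tcp_to_grasp gives the robot as it stands. The module is installed in compiled form; this text tells all that it offers.
- The arm moves only by the tool play_rows, never from a script. Its argument "deltas" is a list that holds one entry, the list of rows, each a list of 4 numbers: the shift along the world's x, y, z in units of 10 cm (1.0 is 10 cm), then the turn about the world's z in units of pi/4 rad (1.0 is pi/4 rad). In form: [[[x, y, z, turn], ...]]. A call has 1 to 10 rows; each row shifts and turns the commanded pose from where the row before left it; what a row does not reach is not made up. A row lasts 1/8 s, in which the tool goes at most 62.5 mm and 10.7 degrees, less where a joint would pass 70% of its speed; a pose out of reach is approached as far as the arm can. A call with a number of a shift or a turn outside -1 to 1 is refused whole. A call with a gripper value outside its range is refused whole. "hand" is the gripper command: -1 is fully open, 1 is shut, values between are in proportion, set as the call begins (left out, the last holds). The fingers move at their own pace and stop on an object; "newtons" is the grip in N (left out, the last holds). Time passes only in rows, so rows that do not move let the fingers close. It gives the time, the measured TCP pose, the force, the opening and the grip force at its end, in the units of the state.
- read_state(): the state, without advancing time (a new reading comes with each control period).
- capture(name): name is "scene" or "top" or "wrist"; returns the picture (420x560x3 uint8, red, green, blue); there is no depth.
- calibration(name): a dict with "fx", "fy", "cx", "cy" (pixels), "R" (3x3) and "t" (3): a world point X has camera coordinates R X + t. Camera axes: x right, y down, z forward; pixel columns grow to the right and rows downward; lengths in m; the calibration is good to about 2 mm. A picture is of the moment at which its call begins: read the wrist's pose just before it. calibration takes no time and is no camera call; for the wrist camera it gives the pose at the moment of the call.
- job_done(): hands the job in; it is judged then, once.
The state is a dict: "clock": time; "joint_pos": joint angles; "joint_velocities": joint speeds; "joint_torque": joint torques, N m; "eef_pos": TCP position; "tcp_rot": TCP orientation; "force": force on the tool from outside, world axes, zero at the start; "ft_torque": the same for the moment, N m; "grip_width": finger opening in m; "grasp_force": force on a finger pad.
Only numpy, scipy, OpenCV 4.12 (cv2) and the standard library are available. Lean on these libraries where they do the work, as an engineer would, in place of code of your own. Each camera call takes 0.05 s, during which the arm holds its last target. There are 200 camera calls.

## Working session

There is one attempt and no reset: what is moved stays moved. The work goes in short steps, Python scripts to look and compute and a tool call to move; the robot and the scene stay as the last step left them, time stands still between calls to the robot, and variables do not carry over. Pictures are saved under pics/ and viewed, at most 14 in all, crops included, and the job is handed in when it is done.

Besides the shell and the picture viewer there is one more tool, called after "Request:" as a command line: name --argument value ..., lists and objects as JSON in quotes. play_rows: Moves the arm, as the interface text tells. Shifts and turns lie within -1 to 1; 1 stands for 10 cm of shift or pi/4 rad of turn. Its arguments: {"type":"object","properties":{"deltas":{"type":"array","items":{"type":"array","items":{"type":"array","items":{"type":"number"}}}},"hand":{"type":"number"},"newtons":{"type":"number"}},"required":["deltas"]}

```bash
mkdir -p pics; ls; python3 - <<'E'
from cell import *
import cv2
print(read_state(), tcp_to_grasp)
for n in("scene","top"):
    c=calibration(n);print(n,{k:(v if not hasattr(v,'round') else v) for k,v in c.items()})
    cv2.imwrite(f"pics/{n}0.png",capture(n)[:,:,::-1])
E
```

```text
pics
{'clock': 0.0, 'joint_pos': array([-1.42313017e+00,  2.45803303e-01,  1.55899549e+00, -3.95945103e-05,
        1.33867240e+00, -1.74113765e-01]), 'joint_velocities': array([-1.25016113e-03, -1.65560817e-04, -5.95976427e-04, -1.05421382e-05,
       -7.18357563e-04,  7.15792595e-05]), 'joint_torque': array([-7.40090468e-05, -4.15840816e+01, -3.14596975e+01,  6.84405444e-02,
        3.32518865e-02, -1.36153635e-04]), 'eef_pos': array([ 0.2054529 , -0.61598004,  0.16736226]), 'tcp_rot': array([-3.13973585e+00, -2.87495711e-04,  3.21788797e-01]), 'force': array([-0.73000098,  0.03408101,  0.05397399]), 'ft_torque': array([ 0.02678483, -0.03856353, -0.01104108]), 'grasp_force': 0.0, 'grip_width': 0.09391915578516491} 0.0188
scene {'fx': 488.720016644251, 'fy': 488.720016644251, 'cx': 285.72622896838476, 'cy': 214.17542817343153, 'R': array([[-0.553299  , -0.83296208, -0.00586372],
       [-0.31612502,  0.21648993, -0.92368668],
       [ 0.77066542, -0.50922125, -0.38310382]]), 't': array([0.33026594, 0.23360182, 0.76297632])}
top {'fx': 406.48089251572173, 'fy': 406.48089251572173, 'cx': 282.90315751061667, 'cy': 208.37955091665512, 'R': array([[ 0.00130498, -0.99997128,  0.00746567],
       [-0.98305853, -0.0026512 , -0.18327276],
       [ 0.18328728, -0.00710003, -0.98303375]]), 't': array([0.01818185, 0.54283852, 1.14578126])}
```

View pics/scene0.png

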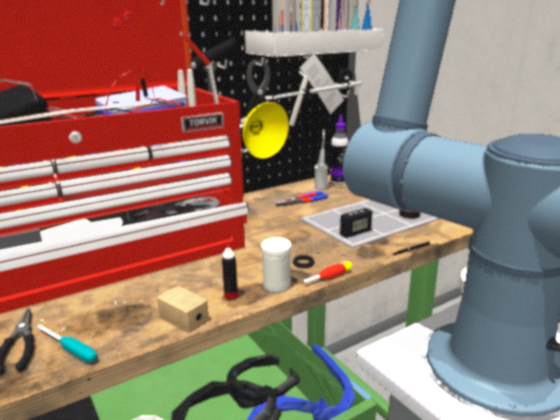

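View pics/top0.png

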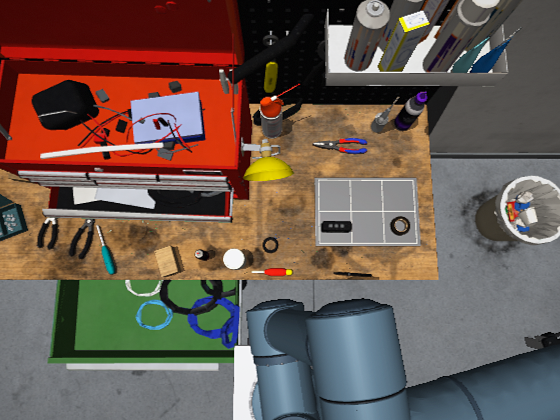

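The scene shows the mat at right with the clock in its left front square and the tape in the right one. In the top view the mat spans about (316,178)–(418,245), with the block at (167,262), bottle (202,255), tub (233,258) and ring (270,243).

```bash
cat > h.py <<'E'
import numpy as np, cv2
from cell import *
def ray(c,u,v,z):
    d=c["R"].T@np.array([(u-c["cx"])/c["fx"],(v-c["cy"])/c["fy"],1]); o=-c["R"].T@c["t"]
    return (o+d*(z-o[2])/d[2])
def proj(c,X):
    p=c["R"]@np.array(X)+c["t"]; return np.array([c["fx"]*p[0]/p[2]+c["cx"],c["fy"]*p[1]/p[2]+c["cy"]])
def snap(n,f=None):
    c=calibration(n); im=capture(n)[:,:,::-1].copy()
    if f: cv2.imwrite(f"pics/{f}.png",im)
    return c,im
E
python3 - <<'E'
from h import *
c=calibration("top")
im=cv2.imread("pics/top0.png")
for n,u,v,z in [("block",167,259,.045),("bottle",201,252,.1),("tub",233,258,.095),("ring",270,243,.011),("clock",336,226,.058),("tape",401,225,.019),("sd",272,272,.02),("pen",352,274,.01),("pliers",340,146,.01)]:
    print(n,ray(c,u,v,z).round(3))
# mat
hsv=cv2.cvtColor(im,cv2.COLOR_BGR2HSV)
m=((hsv[...,1]<40)&(hsv[...,2]>80)).astype(np.uint8)*255
w=np.zeros_like(m);w[165:255,300:430]=m[165:255,300:430]
w=cv2.morphologyEx(w,cv2.MORPH_CLOSE,np.ones((3,3)))
k=max(cv2.findContours(w,0,2)[0],key=cv2.contourArea)
r=cv2.minAreaRect(k);b=cv2.boxPoints(r)
print(r); P=np.array([ray(c,*p,.003) for p in b]);print(P.round(4),P.mean(0))
print([np.linalg.norm(P[i]-P[i-1]) for i in range(4)])
a=im[165:255,150:430];cv2.imwrite("pics/a.png",cv2.resize(a,None,fx=2.8,fy=2.8,interpolation=cv2.INTER_CUBIC))
E
```

```text
block [0.394 0.353 0.045]
bottle [0.411 0.245 0.1  ]
tub [0.395 0.157 0.095]
ring [0.445 0.057 0.011]
clock [ 0.49  -0.135  0.058]
tape [ 0.499 -0.336  0.019]
sd [0.359 0.051 0.02 ]
pen [ 0.353 -0.186  0.01 ]
pliers [ 0.75 -0.16  0.01]
((367.0, 211.5), (67.0, 106.0), 90.0)
[[ 0.6478 -0.0775  0.003 ]
 [ 0.6489 -0.4075  0.003 ]
 [ 0.4403 -0.3948  0.003 ]
 [ 0.4397 -0.0749  0.003 ]] [ 0.54416436 -0.23867927  0.003     ]
[np.float64(0.2081451448049687), np.float64(0.3299950040934853), np.float64(0.2089509033282049), np.float64(0.31999029971901954)]
```

View pics/a.png

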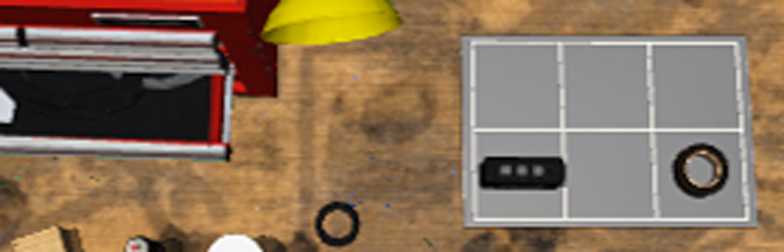

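Request:
play_rows --deltas '[[[0.3, 0.42, 0.22, -0.045], [0.3, 0.42, 0.22, -0.045], [0.3, 0.42, 0.22, -0.045], [0.3, 0.42, 0.22, -0.045], [0.3, 0.42, 0.22, -0.045], [0.3, 0.42, 0.22, -0.045], [0.3, 0.42, 0.22, -0.045], [0.3, 0.42, 0.22, -0.045], [0.3, 0.42, 0.22, -0.045], [0, 0, 0, 0]]]' --hand -1

```text
clock: 1.35
eef_pos: [0.4773, -0.2367, 0.3683]
tcp_rot: [3.14, -0.003, 0.009]
force: [-0.8, 0.1, -1.0]
grip_width: 0.0943
grasp_force: 0.0
```

```bash
python3 - <<'E'
from h import *
print(read_state()["eef_pos"],read_state()["tcp_rot"])
c,im=snap("wrist","w1")
print(-c["R"].T@c["t"],c)
E
```

```text
[ 0.47732361 -0.23668429  0.36834848] [ 3.13967032e+00 -2.70585236e-03  8.76908648e-03]
[ 0.55979646 -0.23563859  0.58412197] {'fx': 313.1451969660969, 'fy': 313.1451969660969, 'cx': 283.40293988171754, 'cy': 204.33658845753436, 'R': array([[ 0.0095605 , -0.99995302,  0.00159905],
       [-0.95873187, -0.00871195,  0.28417828],
       [-0.284151  , -0.00424995, -0.95877012]]), 't': array([-0.24191349,  0.36864706,  0.71810396])}
```

View pics/w1.png

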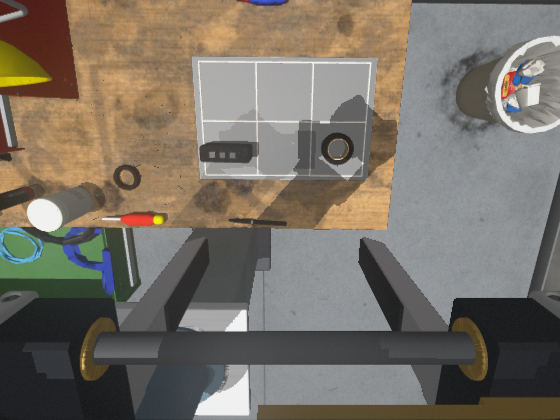

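The wrist view shows the mat at (193,58)–(377,180), with rear line at row ~62, middle ~122, front ~178, the clock at (229,152), the tape at (337,149) and the ring at (127,177).

```bash
cat > mat.py <<'E'
from h import *
def wpts(c,m,z): 
    v,u=np.nonzero(m); return np.array([ray(c,a,b,z)[:2] for a,b in zip(u,v)])
def fit_mat(c,im,x0=.546,y0=-.238,th=0.):
    g=cv2.cvtColor(im,cv2.COLOR_BGR2GRAY)
    t=cv2.morphologyEx(g,cv2.MORPH_TOPHAT,np.ones((7,7)))
    P=wpts(c,t>25,.003)
    for it in range(4):
        R=np.array([[np.cos(th),-np.sin(th)],[np.sin(th),np.cos(th)]])
        q=(P-[x0,y0])@R; tol=[.012,.008,.005,.005][it]
        res=[]
        for ax,o in [(0,-98),(0,0),(0,98),(1,-147),(1,-49),(1,49),(1,147)]:
            lim=.13 if ax==0 else .085
            s=(abs(q[:,ax]-o/1e3)<tol)&(abs(q[:,1-ax])<lim)
            k,b=np.polyfit(q[s,1-ax],q[s,ax]-o/1e3,1); res.append((ax,o,s.sum(),round(k,4),round(b,4)))
        dth=np.mean([(-r[3] if r[0]==0 else r[3]) for r in res])
        d=np.array([np.mean([r[4] for r in res if r[0]==a]) for a in (0,1)])
        x0,y0=np.array([x0,y0])+R@d; th+=dth
    print(res); return x0,y0,th
E
python3 - <<'E'
from mat import *
c=calibration("wrist")
im=cv2.imread("pics/w1.png")
print(fit_mat(c,im))
from mat import *
for n,u,v,z in [("clock",229,150,.05),("tape",337.5,147,.019),("ring",127,176,.011)]: print(n,ray(c,u,v,z).round(4))
ct=calibration("top");it=cv2.imread("pics/top0.png");print(fit_mat(ct,it))
E
```

```text
[(0, -98, np.int64(244), np.float64(0.0014), np.float64(0.0004)), (0, 0, np.int64(239), np.float64(-0.0006), np.float64(0.0001)), (0, 98, np.int64(312), np.float64(-0.0018), np.float64(-0.0005)), (1, -147, np.int64(172), np.float64(-0.0045), np.float64(0.0006)), (1, -49, np.int64(148), np.float64(0.0014), np.float64(0.0001)), (1, 49, np.int64(152), np.float64(0.0035), np.float64(-0.0002)), (1, 147, np.int64(139), np.float64(-0.0015), np.float64(-0.0006))]
(np.float64(0.541132577150398), np.float64(-0.2381961758861467), np.float64(-0.0021571428571428566))
clock [ 0.495  -0.1462  0.05  ]
tape [ 0.4979 -0.3343  0.019 ]
ring [0.441  0.0515 0.011 ]
[(0, -98, np.int64(91), np.float64(-0.002), np.float64(0.0002)), (0, 0, np.int64(93), np.float64(-0.0023), np.float64(0.0001)), (0, 98, np.int64(92), np.float64(-0.0009), np.float64(-0.0001)), (1, -147, np.int64(111), np.float64(-0.0002), np.float64(-0.0)), (1, -49, np.int64(107), np.float64(-0.0009), np.float64(0.0001)), (1, 49, np.int64(91), np.float64(-0.0021), np.float64(-0.0001)), (1, 147, np.int64(118), np.float64(-0.002), np.float64(0.0))]
(np.float64(0.5440999412601728), np.float64(-0.2375995356911925), np.float64(0.0003714285714285709))
```

Request:
play_rows --deltas '[[[-0.12, 0.53, -0.05, 0], [-0.12, 0.53, -0.05, 0], [-0.12, 0.53, -0.05, 0], [-0.12, 0.53, -0.05, 0], [-0.12, 0.53, -0.05, 0], [-0.12, 0.53, -0.05, 0], [-0.12, 0.53, -0.05, 0], [-0.12, 0.53, -0.05, 0], [-0.12, 0.53, -0.05, 0], [0, 0.5, 0, 0]]]'

```text
clock: 2.65
eef_pos: [0.3669, 0.2886, 0.3198]
tcp_rot: [3.14, 0.002, 0.003]
force: [0.6, -0.1, 0.5]
grip_width: 0.0939
grasp_force: 0.0
```

```bash
python3 - <<'E'
from h import *
s=read_state();print(s["eef_pos"],s["tcp_rot"],s["joint_pos"].round(3))
c,im=snap("wrist","w2")
np.save("w2.npy",c,allow_pickle=True)
E
```

```text
[0.36691016 0.2885958  0.31980055] [3.14015491e+00 1.70974791e-03 2.57695588e-03] [ 4.230e-01 -2.840e-01  1.808e+00 -1.000e-03  1.619e+00  1.991e+00]
```

View pics/w2.png

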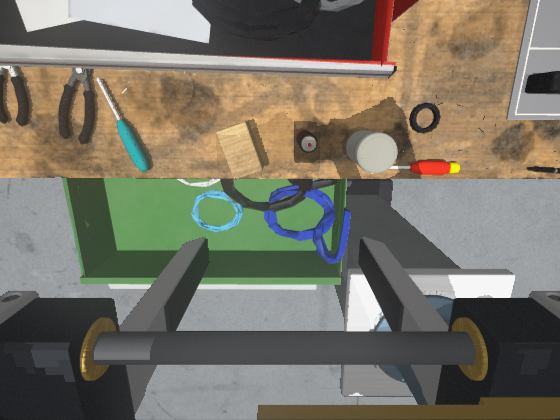

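The wrist picture shows the block (217–265, 121–178), bottle (310,144), tub lid (371,152), and ring (424,117).

```bash
python3 - <<'E'
from h import *
c=np.load("w2.npy",allow_pickle=True).item()
im=cv2.imread("pics/w2.png");hsv=cv2.cvtColor(im,cv2.COLOR_BGR2HSV)
for p in [(240,145),(250,165),(228,160),(190,150),(280,150),(240,110),(262,171)]: print(p,hsv[p[1],p[0]])
# ring
g=hsv[...,2]; m=np.zeros_like(g); m[98:138,405:445]=(g[98:138,405:445]<60)*255
k=max(cv2.findContours(m,0,2)[0],key=cv2.contourArea);(u,v),r=cv2.minEnclosingCircle(k);P=ray(c,u,v,.008);print("ring",u,v,r,P,r/313*c["fx"]*0)
# tub lid
m[:]=0;m[125:180,340:405]=((hsv[125:180,340:405,1]<40)&(g[125:180,340:405]>110))*255
k=max(cv2.findContours(m,0,2)[0],key=cv2.contourArea);print("tubrect",cv2.boundingRect(k),cv2.minEnclosingCircle(k))
(u,v),r=cv2.minEnclosingCircle(k);print("tub",ray(c,u,v,.085))
a=cv2.resize(im[100:190,200:440],None,fx=3.3,fy=3.3,interpolation=cv2.INTER_CUBIC);cv2.imwrite("pics/b.png",a)
E
```

```text
(240, 145) [ 19  99 223]
(250, 165) [ 18  98 213]
(228, 160) [ 18 102 200]
(190, 150) [ 16  97 176]
(280, 150) [ 16 119 189]
(240, 110) [ 17 108 175]
(262, 171) [ 16 100 161]
ring 424.0 117.5 15.945319175720215 [0.43947366 0.06016408 0.008     ] 0.0
tubrect (356, 132, 49, 42) ((381.0, 155.5), 26.177379608154297)
tub [0.38833079 0.14832331 0.085     ]
```

View pics/b.png

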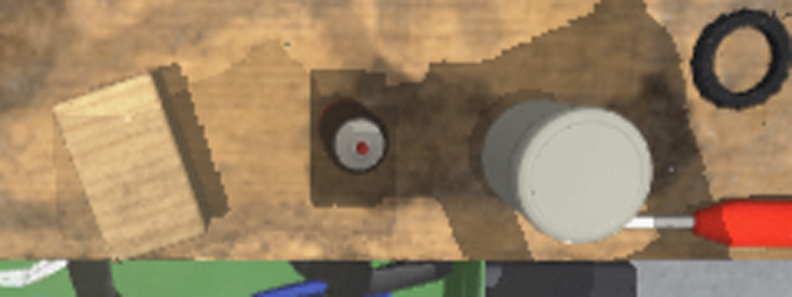

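The crop shows the block top face's corners at about (53,110),(150,73),(207,230),(113,257), the bottle tip at (362,148), the lid centre at (586,175), and the ring at (741,58).

```bash
python3 - <<'E'
from h import *
c=np.load("w2.npy",allow_pickle=True).item();ct=calibration("top")
def q(a,b,z): return ray(c,a/3.3+200,b/3.3+100,z)
B=np.array([q(*p,.045) for p in [(53,110),(150,73),(207,230),(113,257)]])
print("block",B.mean(0),[np.linalg.norm(B[i]-B[i-1]).round(4) for i in range(4)])
for a,b in((3,0),(2,1)): d=B[b]-B[a];print(np.arctan2(d[1],d[0]))
print("proj block in top",proj(ct,B.mean(0)))
for n,p in [("bottletip",q(362,148,.114)),("disk",q(358,144,.09)),("tub",q(586,175,.095)),("ring",q(741,58,.008))]: print(n,p.round(4),proj(ct,p).round(1))
print((q(652,175,.095)-q(519,175,.095))[1])
E
```

```text
block [0.38868713 0.35620507 0.045     ] [np.float64(0.0737), np.float64(0.0485), np.float64(0.077), np.float64(0.0475)]
0.3448276675050878
0.3311985768386199
proj block in top [165.7895032  261.01757244]
bottletip [0.4061 0.2535 0.114 ] [197.  253.2]
disk [0.4053 0.2532 0.09  ] [198.8 254.2]
tub [0.3931 0.1566 0.095 ] [233.3 258.5]
ring [0.4394 0.0593 0.008 ] [269.4 244.9]
-0.05642562164761211
```

Request:
play_rows --deltas '[[[0.043, 0.135, -0.44, 0.086], [0.043, 0.135, -0.44, 0.086], [0.043, 0.135, -0.44, 0.086], [0.043, 0.135, -0.44, 0.086], [0.043, 0.135, -0.44, 0.086], [0, 0, 0, 0], [0, 0, 0, 0]]]'

```text
clock: 3.58
eef_pos: [0.39, 0.3551, 0.1024]
tcp_rot: [3.141, -0.001, 0.339]
force: [0.9, 0.0, -0.2]
grip_width: 0.0942
grasp_force: 0.0
```

```bash
python3 - <<'E'
from h import *
c,im=snap("wrist","w3")
np.save("w3.npy",c,allow_pickle=True)
cv2.imwrite("pics/w3c.png",im[100:400,120:460])
E
```

```text
(no output)
```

View pics/w3c.png

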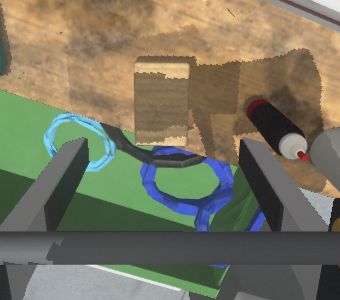

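The block is squared to the gripper; in full pixels its top face spans columns ~255–308 and rows ~160–246.

```bash
python3 - <<'E'
from h import *
c=np.load("w3.npy",allow_pickle=True).item()
im=cv2.imread("pics/w3.png");g=cv2.cvtColor(im,cv2.COLOR_BGR2GRAY)
print(g[150:260,275:285].mean(1).round(0).astype(int).tolist())
B=np.array([ray(c,*p,.045) for p in [(255,160),(308,160),(308,246),(255,246)]])
print(B,B.mean(0),[np.linalg.norm(B[i]-B[i-1]).round(4) for i in range(4)])
E
```

```text
[145, 148, 150, 150, 148, 132, 94, 91, 93, 94, 99, 103, 120, 164, 191, 200, 203, 199, 189, 188, 193, 198, 176, 142, 117, 117, 115, 112, 109, 111, 114, 116, 118, 117, 112, 112, 113, 116, 117, 115, 107, 108, 111, 116, 118, 117, 117, 115, 112, 113, 115, 116, 116, 116, 115, 110, 108, 110, 112, 111, 109, 103, 101, 101, 103, 102, 103, 105, 108, 109, 108, 102, 101, 103, 104, 108, 111, 110, 105, 105, 108, 126, 136, 137, 139, 136, 130, 122, 122, 120, 122, 143, 182, 208, 202, 149, 75, 69, 67, 70, 78, 81, 85, 89, 87, 57, 53, 53, 52, 61]
[[0.42109953 0.39267839 0.045     ]
 [0.43653934 0.34907147 0.045     ]
 [0.36026208 0.32012837 0.045     ]
 [0.34349792 0.36745239 0.045     ]] [0.39034972 0.35733265 0.045     ] [np.float64(0.0816), np.float64(0.0463), np.float64(0.0816), np.float64(0.0502)]
```

Request:
play_rows --deltas '[[[0, 0.02, -0.3, 0], [0, 0, -0.3, 0], [0, 0, -0.25, 0], [0, 0, -0.09, 0], [0, 0, 0, 0]]]'

```text
clock: 4.25
eef_pos: [0.3899, 0.358, 0.0086]
tcp_rot: [-3.141, -0.002, 0.341]
force: [-0.2, 0.1, 0.5]
grip_width: 0.094
grasp_force: 0.0
```

Request:
play_rows --deltas '[[[0, 0, 0, 0], [0, 0, 0, 0], [0, 0, 0, 0], [0, 0, 0, 0], [0, 0, 0, 0], [0, 0, 0, 0]]]' --hand 1 --newtons 25

```text
clock: 5.0
eef_pos: [0.3899, 0.3583, 0.0082]
tcp_rot: [-3.141, -0.002, 0.342]
force: [-0.2, -0.2, 4.5]
grip_width: 0.0377
grasp_force: 2.1
```

Request:
play_rows --deltas '[[[0, 0, 0, 0], [0, 0, 0, 0]]]'

```text
clock: 5.25
eef_pos: [0.3899, 0.3583, 0.0082]
tcp_rot: [-3.141, -0.002, 0.341]
force: [-1.0, -0.3, 5.3]
grip_width: 0.0175
grasp_force: 2.8
```

```bash
python3 - <<'E'
from h import *
c,im=snap("wrist","w4")
np.save("w4.npy",c,allow_pickle=True)
cv2.imwrite("pics/w4c.png",im[100:420,120:460])
E
```

```text
(no output)
```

View pics/w4c.png

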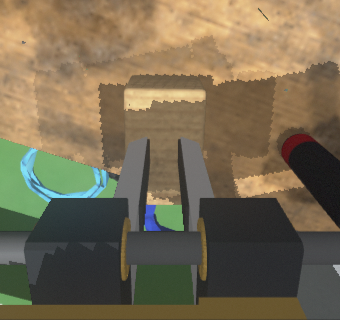

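The fingers have closed past 50 mm, and their tips (~(265,240),(302,240) full px) overlap the block's image; the block's far edge is at row ~190, columns 245–325.

```bash
python3 - <<'E'
from h import *
c=np.load("w4.npy",allow_pickle=True).item()
print("tcp px",proj(c,[.3899,.3583,.0082]),proj(c,[.3899,.3583,.045]),proj(c,[.3899,.3583,.07]))
R=.341;ex=np.array([np.cos(R),np.sin(R),0]);ey=np.array([-ex[1],ex[0],0]);C=np.array([.39,.357,0])
for z in(0,.045):print(z,[proj(c,C+a*.0405*ex+b*.025*ey+[0,0,z]).round(0).tolist() for a,b in((1,1),(1,-1),(-1,-1),(-1,1))])
c3=np.load("w3.npy",allow_pickle=True).item()
for z in(0,.045):print(z,[proj(c3,C+a*.0405*ex+b*.025*ey+[0,0,z]).round(0).tolist() for a,b in((1,1),(1,-1),(-1,-1),(-1,1))])
print(-c["R"].T@c["t"])
for p in [(245,190),(325,190)]: print([ray(c,*p,z).round(4) for z in(0,.045)])
s=read_state();print(s)
E
```

```text
tcp px [283.6375678  228.47213018] [283.62701528 249.67620526] [283.61736451 269.06830409]
0 [[251.0, 172.0], [320.0, 173.0], [316.0, 273.0], [254.0, 273.0]]
0.045 [[243.0, 187.0], [329.0, 187.0], [323.0, 306.0], [248.0, 306.0]]
0 [[257.0, 154.0], [307.0, 154.0], [305.0, 229.0], [259.0, 229.0]]
0.045 [[253.0, 161.0], [310.0, 161.0], [308.0, 246.0], [255.0, 246.0]]
[0.46778504 0.38602178 0.22391882]
[array([0.4059, 0.3942, 0.    ]), array([0.4183, 0.3925, 0.045 ])]
[array([0.4256, 0.3387, 0.    ]), array([0.4341, 0.3482, 0.045 ])]
{'clock': 5.3, 'joint_pos': array([ 5.28965516e-01,  1.74496369e-01,  1.96404390e+00, -3.83170427e-05,
        1.00141919e+00,  1.75834365e+00]), 'joint_velocities': array([-0.00154588, -0.00069162, -0.00043463, -0.00058649, -0.00076589,
       -0.00112704]), 'joint_torque': array([ 1.01661980e-01, -3.04639828e+01, -2.36642540e+01,  4.98599291e-02,
       -9.70120425e-02, -1.11007350e-03]), 'eef_pos': array([0.38984078, 0.35828637, 0.00821452]), 'tcp_rot': array([-3.14131988e+00, -1.61058050e-03,  3.41438599e-01]), 'force': array([-0.27717201, -0.85855087,  5.01389464]), 'ft_torque': array([-0.07072199,  0.01848982, -0.02812923]), 'grasp_force': 2.750641676830128, 'grip_width': 0.013485653716521682}
```

View pics/w3.png

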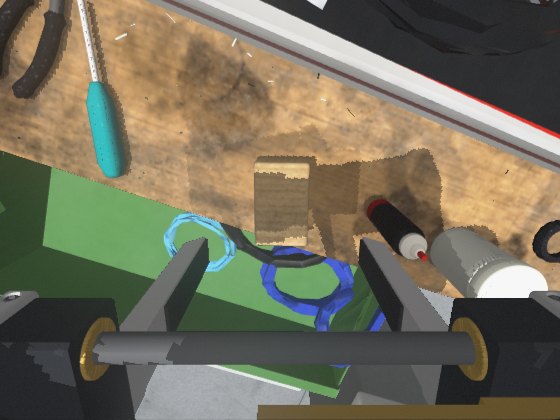

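```bash
python3 - <<'E'
from h import *
c,im=snap("scene","s5")
p=proj(c,[.3899,.3583,.0082]);print(p,proj(c,[.3899,.3583,.045]))
u,v=int(p[0]),int(p[1])
cv2.imwrite("pics/s5c.png",cv2.resize(im[max(0,v-100):v+50,max(0,u-100):u+100],None,fx=4,fy=4,interpolation=cv2.INTER_CUBIC));print(max(0,u-100),max(0,v-100))
E
```

```text
[183.31078838 314.57279897] [181.51709025 296.97891288]
83 214
```

View pics/s5c.png

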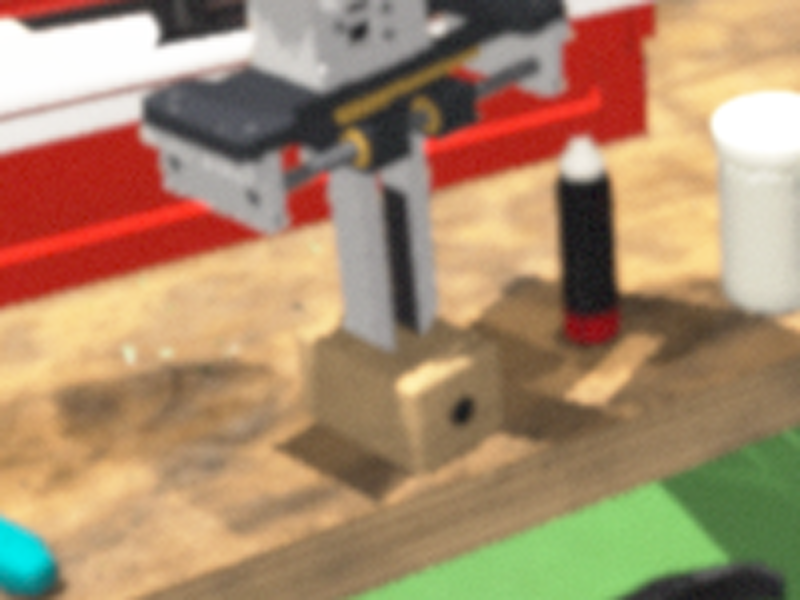

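The crop shows the shut fingertips resting on the block's top centre, so the real tips sit about 37 mm above the reported TCP. I'll reopen and go that much lower, watching force.

Request:
play_rows --deltas '[[[0, 0, 0.2, 0], [0, 0, 0, 0], [0, 0, 0, 0], [0, 0, 0, 0], [0, 0, 0, 0], [0, 0, 0, 0], [0, 0, 0, 0], [0, 0, -0.2, 0], [0, 0, 0, 0]]]' --hand -1

```text
clock: 6.48
eef_pos: [0.3879, 0.3571, 0.0062]
tcp_rot: [3.141, 0.003, 0.341]
force: [0.4, -0.2, 0.8]
grip_width: 0.0934
grasp_force: 0.0
```

Request:
play_rows --deltas '[[[0, 0, -0.15, 0], [0, 0, 0, 0]]]'

```text
clock: 6.72
eef_pos: [0.3882, 0.3573, -0.0086]
tcp_rot: [3.141, 0.002, 0.341]
force: [0.1, 0.8, -0.2]
grip_width: 0.0942
grasp_force: 0.0
```

Request:
play_rows --deltas '[[[0, 0, -0.15, 0], [0, 0, 0, 0]]]'

```text
clock: 6.98
eef_pos: [0.388, 0.3572, -0.0239]
tcp_rot: [3.141, 0.003, 0.341]
force: [-0.7, 0.1, 1.3]
grip_width: 0.0942
grasp_force: 0.0
```

Request:
play_rows --deltas '[[[0, 0, -0.05, 0], [0, 0, 0, 0], [0, 0, 0, 0], [0, 0, 0, 0], [0, 0, 0, 0], [0, 0, 0, 0], [0, 0, 0, 0], [0, 0, 0, 0]]]' --hand 1 --newtons 25

```text
clock: 7.98
eef_pos: [0.3892, 0.3579, -0.0274]
tcp_rot: [-3.142, -0.0, 0.341]
force: [0.5, -0.7, 1.5]
grip_width: 0.0498
grasp_force: 24.9
```

Request:
play_rows --deltas '[[[0, 0, 0.4, 0], [0, 0, 0.55, 0], [0, 0, 0.55, 0], [0, -0.1, 0.5, 0], [0, -0.4, 0.1, 0.1], [0, -0.5, 0, 0.13], [0, -0.5, 0, 0.13], [0, -0.5, 0, 0.13], [0, -0.5, 0, 0.13], [0, -0.5, 0, 0.13]]]'

```text
clock: 9.22
eef_pos: [0.3886, 0.0564, 0.1821]
tcp_rot: [3.142, -0.0, 0.934]
force: [1.1, -0.2, -1.5]
grip_width: 0.05
grasp_force: 24.9
```

Request:
play_rows --deltas '[[[0.1, -0.5, 0, 0.13], [0.1, -0.5, 0, 0.13], [0.1, -0.5, 0, 0.13], [0.1, -0.5, 0, 0.13], [0.15, -0.5, 0, 0.13], [0.25, -0.45, 0, 0.1], [0.25, 0, 0, 0.066], [0, 0, 0, 0], [0, 0, 0, 0]]]'

```text
clock: 10.35
eef_pos: [0.4933, -0.2365, 0.1819]
tcp_rot: [-3.14, -0.001, 1.571]
force: [0.8, -0.3, -1.8]
grip_width: 0.0498
grasp_force: 24.9
```

Request:
play_rows --deltas '[[[0, -0.015, -0.5, 0], [0, 0, -0.5, 0], [0, 0, -0.5, 0], [0, 0, -0.3, 0], [0, 0, -0.15, 0], [0, 0, -0.08, 0], [0, 0, 0, 0]]]'

```text
clock: 11.22
eef_pos: [0.4945, -0.2389, -0.0198]
tcp_rot: [3.141, 0.001, 1.571]
force: [-0.3, 0.3, 0.1]
grip_width: 0.0501
grasp_force: 24.9
```

Request:
play_rows --deltas '[[[0, 0, -0.03, 0], [0, 0, -0.015, 0], [0, 0, 0, 0]]]'

```text
clock: 11.6
eef_pos: [0.4946, -0.2391, -0.0243]
tcp_rot: [3.141, 0.001, 1.571]
force: [0.6, 0.3, 1.8]
grip_width: 0.0504
grasp_force: 24.9
```

Request:
play_rows --deltas '[[[0, 0, 0, 0], [0, 0, 0, 0], [0, 0, 0, 0], [0, 0, 0, 0], [0, 0, 0, 0], [0, 0, 0.3, 0], [0, 0, 0.5, 0], [0, 0, 0.5, 0], [0, 0, 0.5, 0], [0, 0, 0, 0]]]' --hand -1

```text
clock: 12.85
eef_pos: [0.4967, -0.2406, 0.1601]
tcp_rot: [3.134, 0.006, 1.571]
force: [0.5, 1.2, -0.6]
grip_width: 0.0937
grasp_force: 0.0
```

Request:
play_rows --deltas '[[[-0.2, 0.3, 0, 0], [-0.2, 0.35, 0, 0], [-0.1, 0.4, 0, 0], [-0.07, 0.5, 0, 0], [0, 0.5, 0, 0], [0, 0.5, 0, 0], [0, 0.45, 0, 0], [0, 0, 0, 0]]]'

```text
clock: 13.85
eef_pos: [0.4358, 0.0637, 0.1535]
tcp_rot: [-3.139, -0.0, 1.576]
force: [0.2, -0.7, -0.5]
grip_width: 0.0941
grasp_force: 0.0
```

```bash
python3 - <<'E'
from h import *
from mat import fit_mat
c,im=snap("wrist","w6"); s=read_state(); print(s["eef_pos"])
p=proj(c,[.4395,.0595,.011]);print(p)
hsv=cv2.cvtColor(im,cv2.COLOR_BGR2HSV);u,v=map(int,p)
m=np.zeros(im.shape[:2],np.uint8);m[v-60:v+60,u-60:u+60]=(hsv[v-60:v+60,u-60:u+60,2]<60)*255
for k in cv2.findContours(m,0,2)[0]:
    if cv2.contourArea(k)>300:(a,b),r=cv2.minEnclosingCircle(k);print(cv2.contourArea(k),a,b,r,ray(c,a,b,.008).round(4),cv2.boundingRect(k))
c,im=snap("top","t6"); print(fit_mat(c,im))
hsv=cv2.cvtColor(im,cv2.COLOR_BGR2HSV)
p=proj(c,[.494,-.238,.048]);u,v=map(int,p);print(p)
m=np.zeros(im.shape[:2],np.uint8);m[v-25:v+25,u-25:u+25]=((hsv[v-25:v+25,u-25:u+25,1]>60)&(hsv[v-25:v+25,u-25:u+25,2]>70))*255
for k in cv2.findContours(m,0,2)[0]:
    if cv2.contourArea(k)>60:
        B=np.array([ray(c,*q,.048) for q in cv2.boxPoints(cv2.minAreaRect(k))]);print(cv2.minAreaRect(k),cv2.boundingRect(k),B.round(4),B.mean(0))
cv2.imwrite("pics/t6c.png",np.vstack([cv2.resize(im[170:255,300:430],(780,510),interpolation=cv2.INTER_CUBIC)]))
E
```

```text
[0.4361245  0.06232022 0.15367489]
[287.53296407 188.94137694]
[(0, -98, np.int64(92), np.float64(-0.0027), np.float64(0.0002)), (0, 0, np.int64(93), np.float64(-0.0037), np.float64(0.0)), (0, 98, np.int64(92), np.float64(-0.0023), np.float64(-0.0002)), (1, -147, np.int64(110), np.float64(0.0001), np.float64(-0.0002)), (1, -49, np.int64(73), np.float64(-0.0033), np.float64(0.0002)), (1, 49, np.int64(105), np.float64(0.0019), np.float64(-0.0003)), (1, 147, np.int64(104), np.float64(-0.0074), np.float64(0.0003))]
(np.float64(0.5440666752728097), np.float64(-0.2375248200003565), np.float64(-0.0010428571428571435))
[370.68899616 225.11950944]
((369.5, 247.5), (3.0, 49.0), 90.0) (345, 246, 50, 4) [[ 0.4327 -0.161   0.048 ]
 [ 0.433  -0.3034  0.048 ]
 [ 0.4243 -0.303   0.048 ]
 [ 0.424  -0.1608  0.048 ]] [ 0.42847098 -0.2320663   0.048     ]
((370.5, 225.5), (17.0, 27.0), 90.0) (357, 217, 28, 18) [[ 0.518  -0.1986  0.048 ]
 [ 0.5182 -0.2781  0.048 ]
 [ 0.4679 -0.2759  0.048 ]
 [ 0.4678 -0.197   0.048 ]] [ 0.4929709  -0.23741598  0.048     ]
```

View pics/t6c.png

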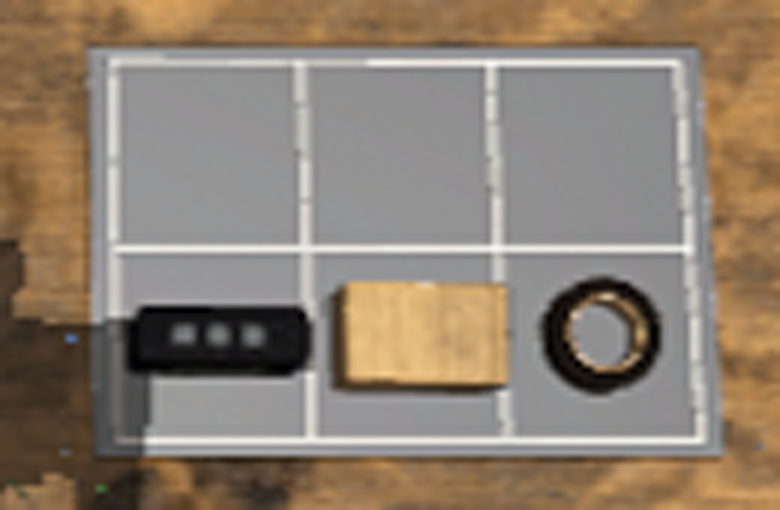

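The crop shows the block squarely in the middle front square, (335–508, 282–388), clear of clock and tape. The ring wasn't masked, so I'll relax the threshold.

```bash
python3 - <<'E'
from h import *
c=calibration("wrist");im=cv2.imread("pics/w6.png");g=cv2.cvtColor(im,cv2.COLOR_BGR2GRAY)
print(g[189,235:345:3].tolist());print(g[130:250:4,287].tolist())
for t in(40,60,75,90):
  m=np.zeros_like(g);m[120:260,220:350]=(g[120:260,220:350]<t)*255
  for k in cv2.findContours(m,0,2)[0]:
    if cv2.contourArea(k)>100:(a,b),r=cv2.minEnclosingCircle(k);print(t,cv2.contourArea(k),(a,b),r,ray(c,a,b,.008).round(4),cv2.boundingRect(k))
cv2.imwrite("pics/w6c.png",im[100:400,120:460])
E
```

```text
[132, 133, 135, 136, 124, 125, 141, 140, 135, 139, 135, 55, 59, 71, 119, 117, 128, 130, 128, 135, 136, 131, 53, 56, 61, 122, 127, 132, 146, 129, 118, 124, 140, 132, 136, 134, 139]
[165, 163, 169, 165, 161, 149, 138, 123, 119, 130, 57, 62, 145, 143, 131, 134, 127, 133, 49, 54, 132, 82, 93, 97, 95, 98, 95, 96, 101, 96]
60 1082.0 (287.22882080078125, 188.29661560058594) 19.77350425720215 [0.4398 0.0571 0.008 ] (268, 169, 40, 39)
75 1163.0 (287.1460266113281, 188.4678192138672) 20.2091064453125 [0.4397 0.0569 0.008 ] (267, 169, 41, 40)
90 1636.0 (311.5, 229.89999389648438) 41.55319595336914 [0.4701 0.0045 0.008 ] (274, 203, 76, 57)
90 1188.0 (288.0384521484375, 188.8076934814453) 21.16339111328125 [0.4408 0.0565 0.008 ] (267, 169, 41, 40)
90 175.0 (224.0, 198.5) 29.56781768798828 [0.3641 0.0443 0.008 ] (221, 169, 12, 60)
```

Request:
play_rows --deltas '[[[0.04, -0.05, -0.4, 0], [0, 0, -0.4, 0], [0, 0, -0.4, 0], [0, 0, -0.4, 0], [0, 0, -0.15, 0], [0, 0, -0.08, 0], [0, 0, 0, 0]]]'

```text
clock: 14.82
eef_pos: [0.4418, 0.056, -0.0275]
tcp_rot: [3.141, 0.0, 1.571]
force: [-0.8, 0.1, 0.8]
grip_width: 0.0938
grasp_force: 0.0
```

Request:
play_rows --deltas '[[[0, 0, -0.03, 0], [0, 0, 0, 0], [0, 0, 0, 0]]]'

```text
clock: 15.2
eef_pos: [0.4415, 0.0564, -0.0306]
tcp_rot: [3.141, 0.0, 1.572]
force: [0.5, 0.7, -0.0]
grip_width: 0.094
grasp_force: 0.0
```

Tips ≈ 6 mm above the bench; 3 mm more, then close gently.

Request:
play_rows --deltas '[[[0, 0.01, -0.03, 0], [0, 0, 0, 0], [0, 0, 0, 0], [0, 0, 0, 0], [0, 0, 0, 0], [0, 0, 0, 0], [0, 0, 0, 0], [0, 0, 0, 0]]]' --hand 1 --newtons 12

```text
clock: 16.2
eef_pos: [0.4411, 0.0573, -0.034]
tcp_rot: [-3.142, 0.0, 1.571]
force: [0.0, -0.1, 0.2]
grip_width: 0.0467
grasp_force: 11.9
```

Request:
play_rows --deltas '[[[0, 0, 0.2, 0], [0, 0, 0.4, 0], [0, 0, 0.5, 0], [0, 0, 0.5, 0], [0, 0, 0.4, 0], [0, 0, 0, 0]]]'

```text
clock: 16.95
eef_pos: [0.4435, 0.0571, 0.1695]
tcp_rot: [3.134, 0.001, 1.571]
force: [-0.1, 0.6, 0.3]
grip_width: 0.0471
grasp_force: 11.9
```

```bash
python3 - <<'E'
from h import *
c,im=snap("wrist","w7"); s=read_state(); e=s["eef_pos"];print(e,s["grip_width"])
cv2.imwrite("pics/w7c.png",cv2.resize(im[140:340,200:370],None,fx=3,fy=3))
c6=np.array([proj(c,e+[0,0,.042])]);print(c6)
E
```

```text
[0.44180814 0.05729301 0.16687277] 0.047067939505890104
[[282.26551011 252.49864211]]
```

View pics/w7c.png

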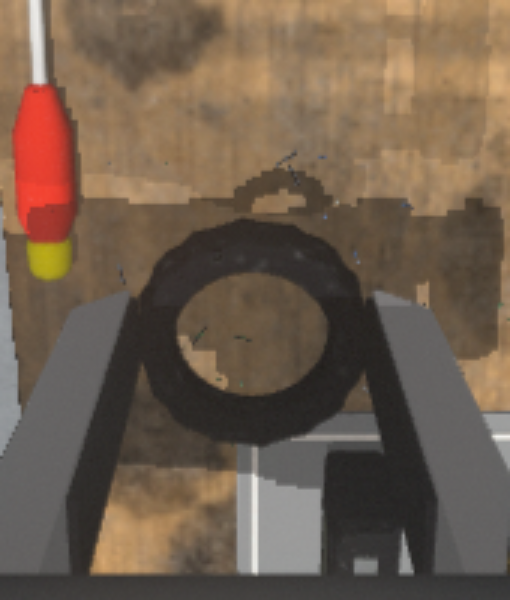

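The ring hangs level, centred in the fingers at (284,251) versus the grasp centre at (282,252).

Request:
play_rows --deltas '[[[0, -0.4, 0, 0], [0, -0.5, 0, 0], [0, -0.5, 0, 0], [0.1, -0.5, 0, 0], [0.2, -0.5, 0, 0], [0.2, -0.4, 0, 0], [0.01, -0.14, -0.3, 0], [0, 0, -0.5, 0], [0, 0, -0.3, 0], [0, 0, 0, 0]]]'

```text
clock: 18.25
eef_pos: [0.4886, -0.2341, 0.0511]
tcp_rot: [-3.134, -0.006, 1.571]
force: [-0.2, 0.8, 0.1]
grip_width: 0.0474
grasp_force: 11.9
```

Request:
play_rows --deltas '[[[0, 0, -0.2, 0], [0, 0, 0, 0], [0, 0, 0, 0]]]'

```text
clock: 18.62
eef_pos: [0.4927, -0.237, 0.0371]
tcp_rot: [3.14, 0.001, 1.571]
force: [0.1, 0.6, -0.6]
grip_width: 0.0473
grasp_force: 11.9
```

Request:
play_rows --deltas '[[[0, 0, -0.15, 0], [0, 0, -0.06, 0], [0, 0, 0, 0], [0, 0, 0, 0]]]'

```text
clock: 19.12
eef_pos: [0.4921, -0.2367, 0.015]
tcp_rot: [-3.142, -0.0, 1.571]
force: [-0.3, 0.0, 0.6]
grip_width: 0.047
grasp_force: 12.1
```

Request:
play_rows --deltas '[[[0, 0, -0.02, 0], [0, 0, 0, 0], [0, 0, 0, 0]]]'

```text
clock: 19.5
eef_pos: [0.4924, -0.2369, 0.0135]
tcp_rot: [3.141, 0.001, 1.571]
force: [-0.4, 0.1, 3.7]
grip_width: 0.047
grasp_force: 12.1
```

Request:
play_rows --deltas '[[[0, 0, 0, 0], [0, 0, 0, 0], [0, 0, 0, 0], [0, 0, 0, 0], [0, 0, 0, 0], [0, 0, 0.3, 0], [0, 0, 0.5, 0], [0, 0, 0.5, 0], [0, 0, 0.2, 0], [0, 0, 0, 0]]]' --hand -1

```text
clock: 20.75
eef_pos: [0.4932, -0.2374, 0.1649]
tcp_rot: [3.138, 0.003, 1.571]
force: [0.2, 1.0, -0.2]
grip_width: 0.0938
grasp_force: 0.0
```

```bash
python3 - <<'E'
from h import *
ct,cs=calibration("top"),calibration("scene")
T=cv2.imread("pics/top0.png");S=cv2.imread("pics/scene0.png")
def yel(im):
    h=cv2.cvtColor(im,cv2.COLOR_BGR2HSV);m=cv2.inRange(h,(22,150,80),(35,255,255))
    k=max(cv2.findContours(m,0,2)[0],key=cv2.contourArea)[:,0];return k
for n,c,k in(("t",ct,yel(T)),("s",cs,yel(S))): print(n,k[k[:,0].argmin()],k[k[:,0].argmax()],k[k[:,1].argmin()],k[k[:,1].argmax()])
def tri(a,b):
    P=[c["R"].T@np.array([(u-c["cx"])/c["fx"],(v-c["cy"])/c["fy"],1]) for c,(u,v) in((ct,a),(cs,b))]
    O=[-c["R"].T@c["t"] for c in(ct,cs)]
    A=np.stack([P[0],-P[1]],1);l=np.linalg.lstsq(A,O[1]-O[0],rcond=None)[0]
    return O[0]+l[0]*P[0],O[1]+l[1]*P[1]
kt,ks=yel(T),yel(S)
print(tri(kt.mean(0),ks.mean(0)));print("right",tri(kt[kt[:,0].argmax()],ks[ks[:,0].argmax()]));print("low",tri(kt[kt[:,1].argmax()],ks[ks[:,1].argmax()]))
# ring on block
s=read_state();print(s["eef_pos"])
c,im=snap("wrist","w8");cv2.imwrite("pics/w8c.png",cv2.resize(im[100:300,180:400],None,fx=2.5,fy=2.5))
c2=proj(c,[.493,-.2374,.059]);print(c2)
g=cv2.cvtColor(im,cv2.COLOR_BGR2GRAY)
for t in(45,60,75):
  u,v=map(int,c2);m=np.zeros_like(g);m[v-45:v+45,u-45:u+45]=(g[v-45:v+45,u-45:u+45]<t)*255
  for k in cv2.findContours(m,0,2)[0]:
    if cv2.contourArea(k)>150:(a,b),r=cv2.minEnclosingCircle(k);print(t,cv2.contourArea(k),(a,b),r,ray(c,a,b,.056).round(4),cv2.boundingRect(k))
E
```

```text
t [244 174] [293 173] [268 156] [248 180]
s [242 129] [289 127] [264 101] [257 158]
(array([0.60323614, 0.05136204, 0.26720599]), array([0.60184851, 0.04926202, 0.26674945]))
right (array([ 0.59043825, -0.00371008,  0.26619283]), array([ 0.58905121, -0.0056465 ,  0.26587061]))
low (array([0.5852238 , 0.10977821, 0.21701966]), array([0.57257671, 0.0906498 , 0.212184  ]))
[ 0.49316892 -0.23743633  0.16493461]
[283.72981091 193.01299981]
60 1423.5 (282.0340881347656, 190.00852966308594) 22.171083450317383 [ 0.4912 -0.2349  0.056 ] (260, 169, 45, 43)
75 1468.0 (282.1542053222656, 190.2943878173828) 22.501564025878906 [ 0.4913 -0.2352  0.056 ] (260, 168, 45, 45)
```

Request:
play_rows --deltas '[[[-0.3, 0.3, 0, 0], [-0.3, 0.35, 0, 0], [-0.2, 0.5, 0, 0], [-0.2, 0.5, 0, 0], [0, 0.5, 0, 0], [0, 0.5, 0, 0], [0, 0.5, 0, 0], [0, 0.5, 0, 0], [0, 0.29, 0, 0], [0, 0, 0, 0]]]'

```text
clock: 22.05
eef_pos: [0.3906, 0.1584, 0.161]
tcp_rot: [-3.138, 0.001, 1.575]
force: [-0.3, 0.1, -0.8]
grip_width: 0.0941
grasp_force: 0.0
```

```bash
python3 - <<'E'
from h import *
s=read_state();print(s["eef_pos"],s["tcp_rot"])
c,im=snap("wrist","w9")
p=proj(c,[.393,.1565,.095]);print(p)
hsv=cv2.cvtColor(im,cv2.COLOR_BGR2HSV);m=cv2.inRange(hsv,(0,0,120),(180,45,255))
l,t=max(0,int(p[0])-90),max(0,int(p[1])-90);w=np.zeros_like(m);w[t:t+180,l:l+180]=m[t:t+180,l:l+180]
for k in cv2.findContours(w,0,2)[0]:
    if cv2.contourArea(k)>500:(a,b),r=cv2.minEnclosingCircle(k);print(cv2.contourArea(k),a,b,r,cv2.boundingRect(k),ray(c,a,b,.095).round(4))
# top view of block + ring
c,im=snap("top","t9");hsv=cv2.cvtColor(im,cv2.COLOR_BGR2HSV)
p=proj(c,[.493,-.2374,.055]);l,t=int(p[0])-25,int(p[1])-22
cv2.imwrite("pics/mix.png",np.hstack([cv2.resize(cv2.imread("pics/w9.png"),(500,375)),cv2.resize(im[t:t+50,l:l+50],(300,375),interpolation=cv2.INTER_CUBIC)]))
m=cv2.inRange(hsv,(0,60,60),(40,255,255))|cv2.inRange(hsv,(0,0,0),(180,255,60));w=np.zeros_like(m);w[t+5:t+37,l+5:l+46]=m[t+5:t+37,l+5:l+46]
d=cv2.inRange(hsv,(0,0,0),(180,255,65));w2=np.zeros_like(m);w2[t+5:t+40,l+8:l+42]=d[t+5:t+40,l+8:l+42]
for w,z in((w,.05),(w2,.057)):
  k=max(cv2.findContours(w,0,2)[0],key=cv2.contourArea);r=cv2.minAreaRect(k);print(r,ray(c,*r[0],z))
E
```

```text
[0.39058043 0.15844527 0.16100589] [-3.13780716e+00  5.30991684e-04  1.57503764e+00]
[287.09024672 205.94360336]
3450.5 220.5 231.6825408935547 66.60127258300781 (197, 168, 48, 127) [0.329  0.1301 0.095 ]
3294.5 276.0 205.5 45.77399826049805 (256, 162, 61, 87) [0.3826 0.1569 0.095 ]
((369.5, 225.5), (17.0, 29.0), 90.0) [ 0.49257912 -0.23402317  0.05      ]
((370.4117736816406, 225.35289001464844), (15.434873580932617, 14.74887752532959), 59.036251068115234) [ 0.49201105 -0.23513563  0.057     ]
```

View pics/mix.png

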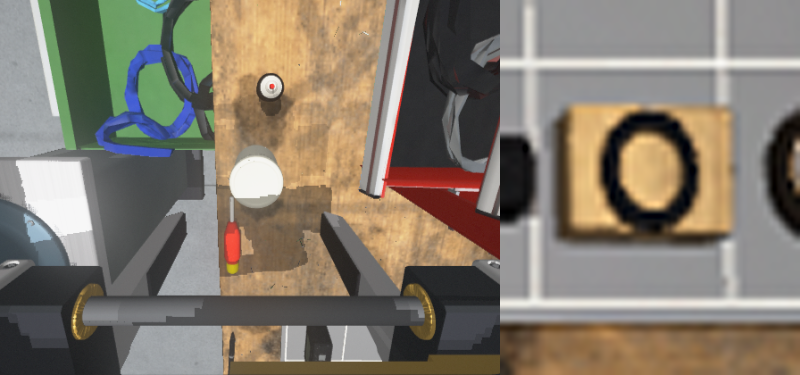

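The wrist view shows the tub lid centred at (288,200) full px, the bottle at (303,98), drawer corner at (425,215); the inset shows the ring centred on the block.

Request:
play_rows --deltas '[[[0.03, 0.01, -0.4, 0], [0, 0, -0.4, 0], [0, 0, -0.4, 0], [0, 0, -0.35, 0], [0, 0, -0.15, 0], [0, 0, 0, 0]]]'

```text
clock: 22.9
eef_pos: [0.3945, 0.1576, -0.0076]
tcp_rot: [-3.14, 0.0, 1.57]
force: [0.2, 0.8, 0.5]
grip_width: 0.0938
grasp_force: 0.0
```

Request:
play_rows --deltas '[[[0, 0, 0, 0], [0, 0, 0, 0], [0, 0, 0, 0], [0, 0, 0, 0], [0, 0, 0, 0], [0, 0, 0, 0], [0, 0, 0, 0]]]' --hand 1 --newtons 20

```text
clock: 23.78
eef_pos: [0.3951, 0.1584, -0.0067]
tcp_rot: [-3.141, -0.0, 1.571]
force: [-2.6, 0.6, 5.2]
grip_width: 0.0581
grasp_force: 20.0
```

Request:
play_rows --deltas '[[[0, 0, 0.1, 0], [0, 0, 0.2, 0], [0, 0, 0.5, 0], [0, 0, 0.5, 0], [0, 0, 0.3, 0], [0, 0, 0, 0], [0, 0, 0, 0]]]'

```text
clock: 24.65
eef_pos: [0.3939, 0.1582, 0.1511]
tcp_rot: [-3.139, 0.0, 1.571]
force: [0.7, -0.0, -2.7]
grip_width: 0.058
grasp_force: 20.0
```

```bash
python3 - <<'E'
from h import *
s=read_state();print(s["eef_pos"],s["force"])
c,im=snap("wrist","w10");hsv=cv2.cvtColor(im,cv2.COLOR_BGR2HSV)
e=s["eef_pos"];T=e+[0,0,.0067+.095]; print("lid expected",proj(c,T),proj(c,T+[0,.029,0]),proj(c,T-[0,.029,0]),proj(c,e+[0,.0275,.0067]))
cs,S=snap("scene","s10")
p=proj(cs,e+[0,0,.06]);l,t=max(0,int(p[0])-75),max(0,int(p[1])-75)
cv2.imwrite("pics/mix2.png",np.hstack([cv2.resize(im[100:400,130:430],(450,450)),cv2.resize(S[t:t+150,l:l+110],(330,450),interpolation=cv2.INTER_CUBIC)]))
E
```

```text
[0.39385292 0.15818939 0.15114555] [ 0.72464213 -0.04774124 -2.72949739]
lid expected [284.22757556 316.41324885] [284.37664082 254.07510297] [284.09600832 371.43383372] [284.47600034 195.76132401]
```

View pics/mix2.png

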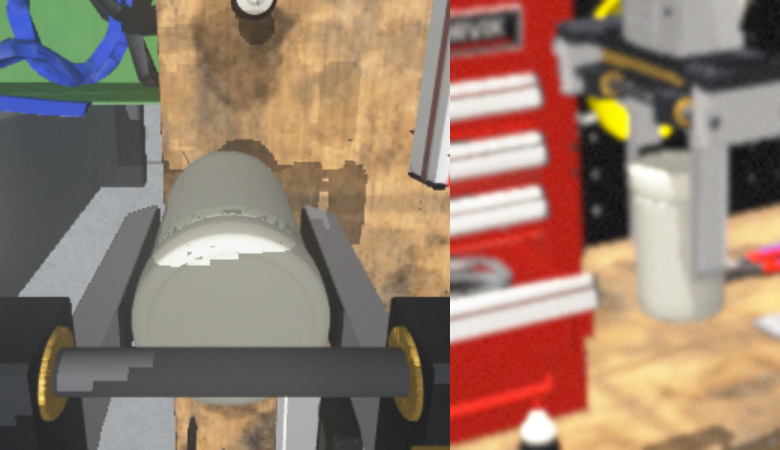

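The tub hangs upright in the fingers (lid disc about centred on the expected pixel); the scene inset shows it clear and vertical.

Request:
play_rows --deltas '[[[0, -0.4, 0, 0], [0, -0.5, 0, 0], [0, -0.5, 0, 0], [0, -0.5, 0, 0], [0, -0.5, 0, 0], [0.4, -0.45, 0, 0], [0.4, -0.45, 0, 0], [0.4, -0.45, 0, 0], [0.4, -0.45, 0, 0], [0.38, -0.45, 0, 0]]]'

```text
clock: 26.0
eef_pos: [0.5934, -0.3076, 0.1502]
tcp_rot: [-3.139, -0.002, 1.571]
force: [1.0, -0.5, -1.4]
grip_width: 0.058
grasp_force: 20.0
```

Request:
play_rows --deltas '[[[0, -0.3, 0, 0], [0, 0, 0, 0], [0, 0, 0, 0]]]'

```text
clock: 26.38
eef_pos: [0.5923, -0.3355, 0.1512]
tcp_rot: [-3.139, -0.002, 1.571]
force: [0.7, -0.3, -2.6]
grip_width: 0.0583
grasp_force: 20.0
```

Request:
play_rows --deltas '[[[0, -0.01, -0.4, 0], [0, 0, -0.4, 0], [0, 0, -0.4, 0], [0, 0, -0.2, 0], [0, 0, -0.08, 0], [0, 0, 0, 0], [0, 0, 0, 0]]]'

```text
clock: 27.25
eef_pos: [0.5942, -0.3385, 0.0069]
tcp_rot: [3.139, 0.002, 1.571]
force: [0.4, -0.7, -2.5]
grip_width: 0.0579
grasp_force: 20.0
```

Request:
play_rows --deltas '[[[0, 0, -0.04, 0], [0, 0, -0.02, 0], [0, 0, 0, 0], [0, 0, 0, 0]]]'

```text
clock: 27.75
eef_pos: [0.5931, -0.3377, -0.001]
tcp_rot: [3.142, 0.0, 1.571]
force: [0.5, -0.4, -2.6]
grip_width: 0.058
grasp_force: 20.0
```

Request:
play_rows --deltas '[[[0, 0, -0.02, 0], [0, 0, -0.01, 0], [0, 0, 0, 0], [0, 0, 0, 0]]]'

```text
clock: 28.25
eef_pos: [0.5933, -0.3379, -0.0032]
tcp_rot: [3.141, 0.0, 1.571]
force: [-2.2, 2.4, 5.6]
grip_width: 0.0583
grasp_force: 20.0
```

Request:
play_rows --deltas '[[[0, 0, 0, 0], [0, 0, 0, 0], [0, 0, 0, 0], [0, 0, 0, 0], [0, 0, 0, 0], [0, 0, 0.3, 0], [0, 0, 0.5, 0], [0, 0, 0.5, 0], [0, 0, 0.5, 0], [0, 0, 0, 0]]]' --hand -1

```text
clock: 29.5
eef_pos: [0.5957, -0.3397, 0.1823]
tcp_rot: [3.133, 0.007, 1.571]
force: [0.5, -0.6, -0.5]
grip_width: 0.0943
grasp_force: 0.0
```

```bash
python3 - <<'E'
from h import *
c=calibration("wrist");w=cv2.imread("pics/w9.png")
# bottle tip from w9: camera of that moment = same rotation, shifted
c2,im=snap("wrist","w11");s=read_state();print(s["eef_pos"])
d=np.array([.3906,.1584,.161])-s["eef_pos"]
cw={**c,"t":c["t"]-c["R"]@d}
h=cv2.cvtColor(w,cv2.COLOR_BGR2HSV);m=cv2.inRange(h,(0,130,80),(8,255,255))|cv2.inRange(h,(172,130,80),(180,255,255))
m2=np.zeros_like(m);m2[80:120,285:320]=m[80:120,285:320];v,u=np.nonzero(m2);print(len(u),u.mean(),v.mean(),ray(cw,u.mean(),v.mean(),.112))
E
```

```text
[ 0.5941934  -0.33850088  0.17862652]
23 304.0 96.17391304347827 [0.40827159 0.25198756 0.112     ]
```

Request:
play_rows --deltas '[[[-0.37, 0.4, 0, -0.1], [-0.37, 0.4, 0, -0.15], [-0.37, 0.4, 0, -0.15], [-0.37, 0.4, 0, -0.16], [-0.37, 0.4, 0, -0.16], [0, 0.5, 0, -0.16], [0, 0.5, 0, -0.16], [0, 0.5, 0, -0.16], [0, 0.5, 0, -0.16], [0, 0.5, 0, -0.16]]]'

```text
clock: 30.8
eef_pos: [0.4066, 0.114, 0.174]
tcp_rot: [-3.141, 0.003, 0.373]
force: [0.3, 0.0, 0.8]
grip_width: 0.094
grasp_force: 0.0
```

Request:
play_rows --deltas '[[[0, 0.5, 0, -0.16], [0, 0.5, 0, -0.16], [0, 0.42, 0, -0.16], [0, 0, 0, 0], [0, 0, 0, 0]]]'

```text
clock: 31.42
eef_pos: [0.4072, 0.2537, 0.1744]
tcp_rot: [3.14, 0.003, 0.002]
force: [-0.3, -0.3, 0.2]
grip_width: 0.094
grasp_force: 0.0
```

```bash
python3 - <<'E'
from h import *
s=read_state();print(s["eef_pos"],s["tcp_rot"],s["joint_pos"].round(2))
c,w=snap("wrist","w12")
p=proj(c,[.407,.253,.112]);print(p);u,v=map(int,p)
h=cv2.cvtColor(w,cv2.COLOR_BGR2HSV);m=cv2.inRange(h,(0,130,80),(8,255,255))|cv2.inRange(h,(172,130,80),(180,255,255))
m2=np.zeros_like(m);m2[v-30:v+30,u-30:u+30]=m[v-30:v+30,u-30:u+30];n,l,st,ce=cv2.connectedComponentsWithStats(m2)
for i in range(1,n):
  if st[i,4]>5: print(st[i],ce[i],ray(c,*ce[i],.112))
c,im=snap("top","t12");hs=cv2.cvtColor(im,cv2.COLOR_BGR2HSV)
p=proj(c,[.593,-.336,.098]);u,v=map(int,p);print(p)
m=cv2.inRange(hs,(0,0,185),(180,50,255));m2=np.zeros_like(m);m2[v-25:v+25,u-25:u+25]=m[v-25:v+25,u-25:u+25]
k=max(cv2.findContours(m2,0,2)[0],key=cv2.contourArea);(a,b),r=cv2.minEnclosingCircle(k);print(a,b,r,cv2.boundingRect(k),ray(c,a,b,.098))
E
```

```text
[0.40719173 0.25365047 0.17444832] [3.14034369e+00 2.61343468e-03 1.50134161e-03] [ 0.32 -0.17  1.97 -0.    1.34  1.89]
[283.94118312 204.2108823 ]
[282 202   4   6  21] [283.47619048 204.14285714] [0.40706498 0.25343097 0.112     ]
[407.48206994 188.35001527]
398.0 192.0 20.000099182128906 (382, 180, 36, 25) [ 0.58223601 -0.3083273   0.098     ]
```

Request:
play_rows --deltas '[[[0, 0, -0.4, 0], [0, 0, -0.4, 0], [0, 0, -0.4, 0], [0, 0, -0.35, 0], [0, 0, -0.19, 0], [0, 0, 0, 0]]]'

```text
clock: 32.28
eef_pos: [0.4068, 0.2529, 0.0006]
tcp_rot: [3.14, 0.003, -0.001]
force: [0.6, -0.5, 0.4]
grip_width: 0.094
grasp_force: 0.0
```

Request:
play_rows --deltas '[[[0, 0, 0, 0], [0, 0, 0, 0], [0, 0, 0, 0], [0, 0, 0, 0], [0, 0, 0, 0], [0, 0, 0, 0], [0, 0, 0, 0], [0, 0, 0, 0], [0, 0, 0, 0], [0, 0, 0, 0]]]' --hand 1 --newtons 15

```text
clock: 33.52
eef_pos: [0.408, 0.2543, 0.0019]
tcp_rot: [3.142, 0.0, 0.001]
force: [0.1, 0.1, -0.8]
grip_width: 0.0271
grasp_force: 15.0
```

Request:
play_rows --deltas '[[[0, 0, 0.2, 0], [0, 0, 0.4, 0], [0, 0, 0.5, 0], [0, -0.2, 0.4, 0], [0, -0.5, 0, 0], [0, -0.5, 0, 0], [0, -0.5, 0, 0], [0, -0.5, 0, 0], [0, -0.5, 0, 0], [0, -0.5, 0, 0]]]'

```text
clock: 34.78
eef_pos: [0.4078, -0.0672, 0.152]
tcp_rot: [3.141, -0.001, 0.0]
force: [0.4, -0.5, -0.9]
grip_width: 0.0266
grasp_force: 15.0
```

Request:
play_rows --deltas '[[[0, -0.4, 0, 0], [0.15, -0.34, 0, 0], [0.45, 0, 0, 0], [0.45, 0, 0, 0], [0.45, 0, 0, 0], [0.35, 0, 0, 0], [0, 0, 0, 0], [0, 0, 0, 0]]]'

```text
clock: 35.78
eef_pos: [0.5922, -0.1394, 0.1514]
tcp_rot: [-3.141, 0.001, 0.001]
force: [0.0, 0.3, -0.8]
grip_width: 0.0267
grasp_force: 15.0
```

```bash
python3 - <<'E'
from h import *
s=read_state();print(s["eef_pos"],s["force"])
c,w=snap("wrist","w13")
h=cv2.cvtColor(w,cv2.COLOR_BGR2HSV);m=cv2.inRange(h,(0,130,80),(8,255,255))|cv2.inRange(h,(172,130,80),(180,255,255))
n,l,st,ce=cv2.connectedComponentsWithStats(m)
for i in range(1,n):
  if st[i,4]>15: print(st[i],ce[i])
e=s["eef_pos"];print(proj(c,e+[0,0,.112-.002]),proj(c,e+[.0135,0,.005]))
E
```

```text
[ 0.59223352 -0.13943474  0.15143299] [ 0.00509678  0.32827055 -0.75360825]
[   0    0   64  218 9991] [ 24.00160144 115.04584126]
[300   7  62  20 572] [325.19755245  17.24300699]
[298  38  61  20 438] [319.55479452  47.08219178]
[278 317  12  14 139] [283.22302158 324.0647482 ]
[282.93958481 328.25422764] [283.28021712 213.21738449]
```

Request:
play_rows --deltas '[[[0, 0, -0.4, 0], [0, 0, -0.4, 0], [0, 0, -0.35, 0], [0, 0, -0.2, 0], [0, 0, -0.07, 0], [0, 0, -0.02, 0], [0, 0, 0, 0], [0, 0, 0, 0]]]'

```text
clock: 36.83
eef_pos: [0.5939, -0.14, 0.0091]
tcp_rot: [3.141, -0.002, 0.001]
force: [-0.4, 0.3, 0.9]
grip_width: 0.0268
grasp_force: 15.0
```

Request:
play_rows --deltas '[[[0, 0, -0.015, 0], [0, 0, 0, 0], [0, 0, 0, 0]]]'

```text
clock: 37.2
eef_pos: [0.5931, -0.1396, 0.0064]
tcp_rot: [-3.142, 0.0, 0.001]
force: [-0.9, 0.1, -0.6]
grip_width: 0.0268
grasp_force: 15.0
```

Request:
play_rows --deltas '[[[0, 0, -0.015, 0], [0, 0, 0, 0], [0, 0, 0, 0]]]'

```text
clock: 37.58
eef_pos: [0.5931, -0.1397, 0.0049]
tcp_rot: [3.142, -0.0, 0.001]
force: [0.1, -0.4, -0.2]
grip_width: 0.0268
grasp_force: 15.0
```

Request:
play_rows --deltas '[[[0, 0, -0.01, 0], [0, 0, 0, 0], [0, 0, 0, 0]]]'

```text
clock: 37.95
eef_pos: [0.5933, -0.1397, 0.0049]
tcp_rot: [3.142, 0.0, 0.001]
force: [-2.7, 0.9, 5.5]
grip_width: 0.0268
grasp_force: 15.0
```

Request:
play_rows --deltas '[[[0, 0, 0, 0], [0, 0, 0, 0], [0, 0, 0, 0], [0, 0, 0, 0], [0, 0, 0, 0], [0, 0, 0.3, 0], [0, 0, 0.5, 0], [0, 0, 0.5, 0], [0, 0, 0.5, 0], [0, 0, 0.1, 0]]]' --hand -1

```text
clock: 39.2
eef_pos: [0.5953, -0.1406, 0.1987]
tcp_rot: [3.138, -0.007, 0.001]
force: [0.5, 0.2, -0.8]
grip_width: 0.0939
grasp_force: 0.0
```

Request:
play_rows --deltas '[[[-0.5, 0, 0.1, 0], [-0.5, 0, 0.1, 0], [-0.4, 0, 0.1, 0], [-0.2, -0.3, 0.2, 0], [-0.1, -0.3, 0.2, 0], [0, -0.3, 0.2, 0], [0, 0, 0, 0], [0, 0, 0, 0]]]'

```text
clock: 40.2
eef_pos: [0.4226, -0.2286, 0.2821]
tcp_rot: [-3.139, 0.002, 0.001]
force: [0.9, -0.4, 0.1]
grip_width: 0.0943
grasp_force: 0.0
```

```bash
python3 - <<'E'
from h import *
from mat import fit_mat
s=read_state();print(s["eef_pos"])
for n in("wrist","top"):
  c,im=snap(n,n+"_end");h=cv2.cvtColor(im,cv2.COLOR_BGR2HSV);g=h[...,2]
  try: print(n,fit_mat(c,im,.543,-.238))
  except Exception as e: print(e)
  def find(m,X,r,name,z):
    u,v=map(int,proj(c,X));w=np.zeros_like(m);a,b=max(0,v-r),max(0,u-r);w[a:v+r,b:u+r]=m[a:v+r,b:u+r]
    ks=cv2.findContours(w,0,2)[0]
    if ks:
      k=max(ks,key=cv2.contourArea);q=cv2.minAreaRect(k);print(name,q,ray(c,*q[0],z).round(4))
  dark=cv2.inRange(g,0,70);white=cv2.inRange(h,(0,0,175),(180,45,255));white=cv2.morphologyEx(white,cv2.MORPH_OPEN,np.ones((7,7)))
  red=cv2.inRange(h,(0,130,80),(8,255,255))|cv2.inRange(h,(172,130,80),(180,255,255))
  wood=cv2.inRange(h,(10,50,70),(30,255,255))
  find(white,[.593,-.337,.098],35,"tub",.098)
  find(red,[.593,-.14,.115],12,"tip",.115)
  find(dark,[.492,-.236,.059],22,"ring",.057)
  find(wood|dark,[.492,-.236,.048],32 if n=="wrist" else 17,"block",.048)
  find(dark,[.498,-.335,.022],24 if n=="wrist" else 18,"tape",.02)
  find(dark,[.493,-.141,.05],30 if n=="wrist" else 17,"clock",.055)
E
```

```text
[ 0.42259161 -0.22862792  0.28208509]
[(0, -98, np.int64(343), np.float64(-0.0009), np.float64(0.0)), (0, 0, np.int64(376), np.float64(-0.0002), np.float64(0.0002)), (0, 98, np.int64(432), np.float64(-0.0016), np.float64(-0.0002)), (1, -147, np.int64(190), np.float64(-0.0069), np.float64(0.0001)), (1, -49, np.int64(265), np.float64(0.0091), np.float64(-0.0002)), (1, 49, np.int64(225), np.float64(-0.0015), np.float64(0.0002)), (1, 147, np.int64(198), np.float64(-0.0011), np.float64(0.0))]
wrist (np.float64(0.5432002062247874), np.float64(-0.23745016500802263), np.float64(0.0012857142857142852))
tub ((377.5, 32.5), (55.0, 49.0), 90.0) [ 0.5909 -0.3355  0.098 ]
tip ((202.5, 28.5), (3.0, 3.0), 90.0) [ 0.591  -0.1397  0.115 ]
ring ((289.5, 121.0), (36.0, 33.0), 90.0) [ 0.4916 -0.2363  0.057 ]
block ((291.1813049316406, 119.70189666748047), (57.21708679199219, 38.64071273803711), 1.3322197198867798) [ 0.4931 -0.2388  0.048 ]
tape ((354.5, 116.5), (39.0, 39.0), 90.0) [ 0.497  -0.3323  0.02  ]
clock ((224.5, 121.0), (20.0, 49.0), 90.0) [ 0.4914 -0.1475  0.055 ]
[(0, -98, np.int64(79), np.flo
[... 360 characters left out ...]
7, np.int64(118), np.float64(-0.0041), np.float64(0.0007))]
top (np.float64(0.5441326504483931), np.float64(-0.2381998008788389), np.float64(0.0018714285714285712))
tub ((405.5, 187.5), (15.0, 15.0), 90.0) [ 0.5955 -0.3305  0.098 ]
tip ((339.5, 187.0), (1.0, 0.0), 180.0) [ 0.5922 -0.1392  0.115 ]
ring ((374.6538391113281, 229.26922607421875), (26.9029598236084, 35.22346496582031), 33.6900634765625) [ 0.4806 -0.247   0.057 ]
block ((370.5, 227.5), (27.0, 31.0), 90.0) [ 0.487  -0.2372  0.048 ]
tape ((391.14703369140625, 217.91175842285156), (14.859735488891602, 41.10832214355469), 40.601295471191406) [ 0.5201 -0.3068  0.02  ]
clock ((336.0, 226.5), (11.0, 30.0), 90.0) [ 0.4887 -0.1352  0.055 ]
```

```bash
python3 -c "
from cell import *
print(job_done())"
```

```text
the job is handed in; nothing more can be done
None
```

The kit is set out and handed in at about 40 s: the block is squared up in the middle front square with the ring flat and centred on it, the tub stands behind the tape and the bottle behind the clock, all measured within about 3 mm of where they should be.

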